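Bush the drill jig and hold the handle blank home against its spring ejector

TASK

Get the drill jig ready and hold the work for drilling: set each of the two slip bushings fully down into the jig-plate hole that its shank fits, then slide the wooden knife-handle blank lengthwise into the channel under the plate, against the spring plunger, until its end is firmly on the two hard stop buttons, without ramming it. The plunger throws the blank back out as soon as it is let go, so finish while still holding the blank pressed on the stops. Leave the other things on the table where they are.

Things in the scene. Friction and masses are not known exactly. Their poses are not given: they have to be found in the camera images.
- jig: steel open drill jig bolted to the table; base plate 225 x 110 x 8 mm, its upper face is the bed. Origin: on the table, on the channel's centre line. x runs along the channel from the open front (base edge at x = -100 mm) to the end stop (base rear edge at x = +125 mm), z up. In front of x = -20 mm the bed is open, nothing stands on it.
- large_hole (a point): centre of the mouth of the 26 mm bore, at the top face of the bushing plate (jig x = +10 mm). The plate roofs the channel from jig x = -10 to +60 mm, is 76 mm wide and 18 mm thick, its top 54.5 mm above the table; the end stop behind it is as tall. Holes go right through.
- small_hole (a point): centre of the mouth of the 17 mm bore through the bushing plate, at the plate's top face (jig x = +49 mm)
- channel_mouth (a point): middle of the channel's mouth, on the bed, 8 mm above the table (jig x = -10 mm; axes as the jig's). From here to the stop plane, 70 mm on, the channel is 37 mm wide between two rails and 28.5 mm high under the bushing plate. Flared lips reach 10 mm forward of the mouth, 54 mm apart at their front.
- stop_face (a point): point on the bed midway between the two stop buttons, in the plane of their faces (jig x = +60 mm): the blank's end must come to this plane
- end_stop: steel block that closes the far end of the channel; two round steel stop buttons (9 mm, 23 mm apart, 13 mm above the bed) face the blank's end. Its origin is at the table under stop_face, axes as the jig's
- plunger (a joint): spring ejector: 9 mm round-nosed steel pin between the stop buttons; its nose stands 12 mm out of the stop plane towards the mouth. 0 = fully out, +0.012 m = pushed back level with the buttons. About 3.6 N start it, about 9 N hold it level with the stops; it returns by itself. A black knob on its tail moves out behind the end stop.
- large_bushing: larger steel slip bushing: knurled head 34 mm across, 14 mm tall, on a shank 24 mm across, 16 mm long with a tapered foot; 30 mm tall in all. Origin: centre of the shank's foot, z towards the head. Stands on its shank at the start. Home: head resting on the plate, origin 16 mm below the plate's top. Take it by the head, so that the fingers do not meet the plate. 70 g
- small_bushing: smaller steel slip bushing: knurled round head 24 mm across and 14 mm tall on a shank 15 mm across and 16 mm long with a tapered foot; otherwise as the larger one. 70 g
- handle_blank: plain hardwood blank for a knife handle, 34 mm (x) x 130 mm (y) x 26 mm (z), both ends alike. Origin: centre of its underside. Lies flat on the table at the start. About 90 g. Fully home its origin is 65 mm in front of the stop plane and 60 mm of it stand out of the channel
- cold_chisel: bystander: dark cold chisel, 158 x 20 x 16 mm, lying; origin at the middle of the underside
- marker: bystander: marker pen, 130 x 17 x 19 mm, lying; origin at the middle of the underside
- square_offcut: bystander: rusty square steel offcut, 115 x 20 x 20 mm, lying; origin at the middle of the underside
- tape_roll: bystander: roll of masking tape, 102 mm across, 24 mm high, lying flat; origin at the middle of the underside
- nut: bystander: large hex nut, 34 x 30 x 16 mm, lying flat; origin at the middle of the underside
Things that resemble listed ones, but are neither listed nor needed, are in the scene too. Leave any yellow look-alike of the large_bushing alone.

How it is judged:
On the way, in this order (a step that is already met when the one before it is completed fails the run):
1. both bushings are fully down in their own holes (horizontal distance between large_bushing and large_hole below 0.0025 m and z of large_bushing in the frame of large_hole below -0.0135 m and angle between each of large_bushing, small_bushing's own z axis and vertical below 0.1 rad and horizontal distance between small_bushing and small_hole below 0.0025 m and z of small_bushing in the frame of small_hole below -0.0135 m), for 0.2 s.
2. the blank is in the channel and has pushed the plunger back onto the stops (value of joint plunger above 0.01 m and contact force between handle_blank and end_stop above 1 N), for 0.3 s.
At the end, for the whole second after the job is handed in: Bushings down in their own holes (within 2.5 mm of centre and of the plate, upright within 0.1 rad); blank in the channel, end within 2 mm of the stop plane, bearing on the stops with over 1 N, plunger back 10 mm or more, fingers still pressing the blank (over 2 N), at rest for the last second (all of step 1 and all of step 2 and x of handle_blank in the frame of stop_face above -0.067 m and y of handle_blank in the frame of stop_face between -0.004 and 0.004 m and z of handle_blank in the frame of stop_face below 0.003 m and angle between the y axis of handle_blank and the x axis of jig, either way round below 0.06 rad and contact force between the fingers and handle_blank above 2 N and linear speed of handle_blank below 0.01 m/s); the arm keeps its last pose, push and grip.
It fails at once if the blank is rammed into the stops (more than 60 N) (contact force between handle_blank and end_stop above 60 N).
It fails at once if a bystander is moved more than 30 mm (distance of any of cold_chisel, marker, square_offcut, tape_roll, nut from where it was at the start of the episode above 0.03 m).
It also fails if it takes over 72 s, if anything falls off the work surface, if the arm or the gripper's body presses on something with over 40 N, if the wrist force passes 120 N, or if a joint passes its speed limit or range.

ROBOT

A 6-joint arm with a two-finger parallel gripper is mounted at the origin on a cart in front of the work surface, level with it; the furniture and walls round the work are solid. World frame = base frame: x ahead of the robot, y to its left, z up, the work surface at z = 0. Lengths are in m, angles in rad, forces in N, time in s.
With the tool pointing down it reaches from about 0.3 to 0.875 m from the base axis. Payload 6.4 kg.
Tool frame: the origin (TCP) lies on the centre line of the jaws, within the pads' length; the fingertips stand 25 mm ahead of it and the grasp point (between the pads) lies 6 mm ahead of it; z points along the fingers, y is the line along which they close (so a half turn about z gives the same grasp; the last joint's range is limited). The gripper opens to 85 mm and grips with 20 to 120 N. Pads are 22 mm wide; open, the fingers measure 114 mm over their backs; the gripper's body (76 mm by 85 mm) begins 54 mm behind the grasp point. The pads swing forward as they close: fully open they stand 13 mm farther back than shut.
Start: joints at [0.973, 0.181, 1.607, -0, 1.354, -0.206], TCP at [0.22, 0.531, 0.256] pointing down, gripper open.
Joint ranges: [-2.99, 2.99], [-0.89, 2.07], [0.3, 2.58], [-1.14, 4.28], [0, 2.63], [-3.12, 3.12]. Speed limits (rad/s): [2.57, 2.57, 3.01, 3.14, 3.14, 3.14].

INTERFACE

Orientations are given as a unit quaternion [x, y, z, w].
In Python, from rig import env gives the robot as it stands.
- The arm moves only by the tool arm_command, never from a script. Its argument "targets" is a list of rows, each a list of 5 numbers: the shift along the tool's x, y, z in units of 750 mm (1.0 is 750 mm), then the turn about the tool's z in units of 360 degrees (1.0 is 360 degrees), then the closure in counts, from 0 (fully open) to 255 (shut). A call has 1 to 20 rows; each row is the pose to reach, as a shift and turn from the pose commanded when the call began, along the tool's axes at that moment, turning the shorter way round; what a row does not reach only later rows make up. A row lasts 1/10 s, in which the tool goes at most 50 mm and 8.59 degrees, less where a joint would pass 70% of its speed; a pose out of reach is approached as far as the arm can. A call with a number of a shift or a turn outside -1 to 1 is refused whole. A call with a gripper value outside its range is refused whole. The fingers move at their own pace and stop on an object; "newtons" is the grip in N (left out, the last holds). Time passes only in rows, so rows that repeat a pose let the fingers close. It gives the time, the measured TCP pose, the force, the opening and the grip force at its end, in the units of the state.
- env.state(): the state, without advancing time (a new reading comes with each control period).
- env.camera(name): name is "side" or "top" or "wrist"; returns a dict with "img" (384x512x3 uint8, blue, green, red), "fovy" (degrees; the focal length in pixels is half the picture's height over the tangent of half this angle, whatever the lens; pixels are square), "cx", "cy" (the principal point, pixels), "rvec" (rotation vector, rad) and "tvec" (3), from world to camera coordinates, as OpenCV has them. Camera axes: x right, y down, z forward; pixel columns grow to the right and rows downward; lengths in m; the calibration is good to about 2 mm. The wrist camera is an equidistant fisheye: a pixel r from the principal point sees the ray r / f radians off the axis. A picture is of the moment at which its call begins. There is no depth.
- env.hand_in(): hands the job in; it is judged then, once.
Trained networks look in a picture, given as the dict that the camera call returned (one of the last four; its "shot" number tells which), for a name from the list of things; names that differ only in an ending like _2 or _b are one class to them, and where a whole thing is asked for, a point or a joint stands for the part that bears it (a point fixed in the world has none). Each returns a list of dicts, best first, with "confidence" (0 to 1); they miss things now and then, are a little off and sometimes report something else, mostly with a low value. They report only what shows in the picture. A call takes as long as a camera call. They do not tell look-alikes from the thing itself.
- env.look_for(picture, query): "extent" ([centre column, centre row, width, height] in pixels, round what is visible of it).
- env.mark_of(picture, query): "at" ([column, row] in pixels: a listed point, or the origin of a listed thing).
The state is a dict: "clock": time; "qpos": joint angles; "dq": joint speeds; "effort": joint torques, N m; "ee_pos": TCP position; "eef_rot": TCP orientation; "force": force on the tool from outside, world axes, zero at the start; "wrist_torque": the same for the moment, N m; "gripper_width": finger opening in m; "gripper_force": force on a finger pad.
Only numpy, scipy, OpenCV 4.12 (cv2) and the standard library are available. Lean on these libraries where they do the work, as an engineer would, in place of code of your own. Each camera call takes 0.05 s, during which the arm holds its last target. There are 200 camera calls.

## Working session

There is one attempt and no reset: what is moved stays moved. The work goes in short steps, Python scripts to look and compute and a tool call to move; the robot and the scene stay as the last step left them, time stands still between calls to the robot, and variables do not carry over. Pictures are saved under pics/ and viewed, at most 10 in all, crops included, and the job is handed in when it is done.

Besides the shell and the picture viewer there is one more tool, called after "Call:" by a JSON object that holds its "api" and its "payload". arm_command: Moves the arm, as the interface text tells. Its arguments: {"type":"object","properties":{"targets":{"type":"array","items":{"type":"array","items":{"type":"number"}}},"newtons":{"type":"number"}},"required":["targets"]}

```bash
mkdir -p pics; cat > h.py <<'E'
import numpy as np, cv2
from scipy.spatial.transform import Rotation as R
from rig import env
def ray(p,uv):
    h=p["img"].shape[0]; f=h/2/np.tan(np.radians(p["fovy"])/2)
    d=np.array([uv[0]-p["cx"],uv[1]-p["cy"]])/f
    if p["name"]=="wrist":
        r=np.linalg.norm(d)+1e-12; v=np.array([*(d/r*np.sin(r)),np.cos(r)])
    else: v=np.array([*d,1.])
    M=cv2.Rodrigues(np.array(p["rvec"],float))[0]; c=-M.T@np.array(p["tvec"],float).ravel()
    return c,M.T@v
def at(p,uv,z):
    c,v=ray(p,uv); return c+v*(z-c[2])/v[2]
def proj(p,X):
    h=p["img"].shape[0]; f=h/2/np.tan(np.radians(p["fovy"])/2)
    M=cv2.Rodrigues(np.array(p["rvec"],float))[0]; q=M@np.array(X,float)+np.array(p["tvec"],float).ravel()
    if p["name"]=="wrist":
        a=np.arctan2(np.hypot(q[0],q[1]),q[2]); d=q[:2]/np.hypot(q[0],q[1])*a
    else: d=q[:2]/q[2]
    return d*f+[p["cx"],p["cy"]]
def cam(n):
    p=env.camera(n); p["name"]=n; return p
def tool():
    s=env.state(); return np.array(s["ee_pos"]),R.from_quat(s["eef_rot"])
def shift(X,yaw=None):
    """row shift (units of 750mm) from current measured pose to world TCP X"""
    p,r=tool(); return np.round(r.inv().apply(np.array(X)-p)/0.75,4)
E
python3 - <<'E'
from h import *
print(env.state())
T=cam("top");S=cam("side")
cv2.imwrite("pics/a.png",cv2.resize(T["img"],(800,600)));cv2.imwrite("pics/b.png",cv2.resize(S["img"],(800,600)))
for p in(T,S):
  c,_=ray(p,(0,0));print(p["name"],c)
  for n,z in dict(large_bushing=0,small_bushing=0,handle_blank=0,large_hole=.0545,small_hole=.0545,channel_mouth=.008,stop_face=.008,jig=0,cold_chisel=0,marker=0,square_offcut=0,tape_roll=0,nut=0).items():
    for m in env.mark_of(p,n)[:3]:
      print(n,np.round(m["at"]),round(m["confidence"],2),at(p,m["at"],z).round(3))
E
```

```text
{'clock': 0.0, 'qpos': array([ 9.72673002e-01,  1.81547293e-01,  1.60799502e+00,  1.53415275e-05,
        1.35381562e+00, -2.06306612e-01]), 'dq': array([ 0.00071545, -0.00012227,  0.00059414, -0.0001579 , -0.00023595,
        0.00012227]), 'effort': array([-1.05903524e-03, -4.44859958e+01, -3.51333046e+01, -2.55878331e-04,
        9.12388234e-03,  1.34906989e-05]), 'ee_pos': array([0.21926545, 0.53100328, 0.25538688]), 'eef_rot': array([ 1.94659147e-01,  9.80870551e-01, -8.09269544e-04, -3.52407542e-04]), 'force': array([0.4000103 , 0.55265904, 0.06242738]), 'wrist_torque': array([0.0446263 , 0.00854951, 0.00191655]), 'gripper_force': 0.0, 'gripper_width': 0.0856268528102747}
top [ 0.46424044 -0.0764374   1.46692551]
large_bushing [268. 234.] 0.56 [ 0.424 -0.106  0.   ]
large_bushing [247. 203.] 0.53 [ 0.516 -0.044  0.   ]
small_bushing [281. 206.] 0.46 [ 0.504 -0.145  0.   ]
handle_blank [327. 212.] 0.76 [ 0.485 -0.28   0.   ]
large_hole [182. 159.] 0.61 [0.641 0.14  0.054]
channel_mouth [186. 170.] 0.63 [0.616 0.134 0.008]
stop_face [182. 146.] 0.64 [0.688 0.146 0.008]
stop_face [
[... 621 characters left out ...]
.44 [ 0.504 -0.167  0.   ]
handle_blank [284. 177.] 0.57 [ 0.496 -0.28   0.   ]
large_hole [210. 223.] 0.81 [0.636 0.144 0.054]
small_hole [195. 223.] 0.97 [0.669 0.149 0.054]
small_hole [219. 245.] 0.72 [0.598 0.231 0.054]
channel_mouth [218. 242.] 0.81 [0.62  0.146 0.008]
channel_mouth [188. 238.] 0.39 [0.691 0.138 0.008]
stop_face [190. 240.] 0.67 [0.682 0.146 0.008]
jig [216. 246.] 0.85 [0.624 0.148 0.   ]
cold_chisel [292. 159.] 0.61 [ 0.481 -0.452  0.   ]
marker [254. 299.] 0.8 [0.514 0.323 0.   ]
square_offcut [224. 186.] 0.49 [ 0.668 -0.184  0.   ]
tape_roll [214. 197.] 0.69 [ 0.683 -0.104  0.   ]
nut [307. 219.] 0.59 [ 0.421 -0.011  0.   ]
nut [268. 207.] 0.56 [ 0.527 -0.062  0.   ]
```

View pics/a.png

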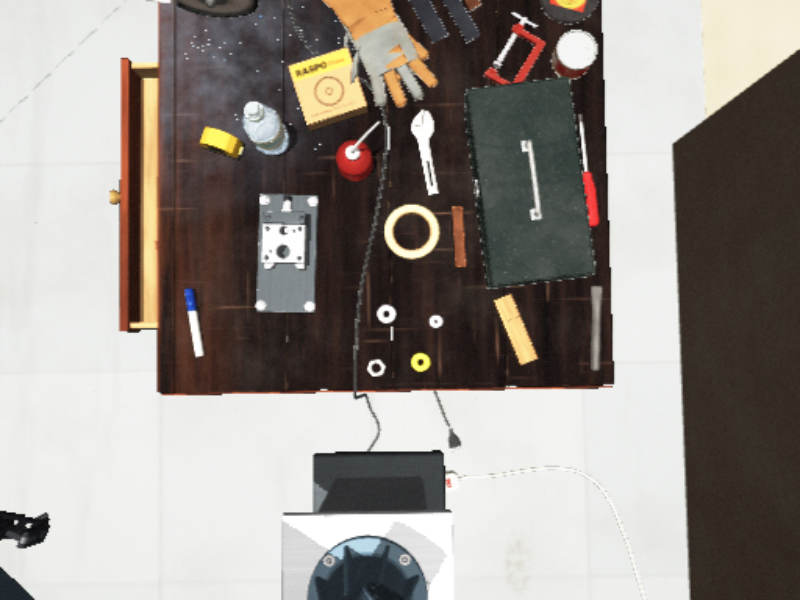

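```bash
python3 - <<'E'
import cv2
b=cv2.imread("pics/a.png")
p=b[270:390,330:540];cv2.imwrite("pics/crop.png",cv2.resize(p,None,fx=3.5,fy=3.5,interpolation=cv2.INTER_CUBIC))
E
```

```text
(no output)
```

View pics/crop.png

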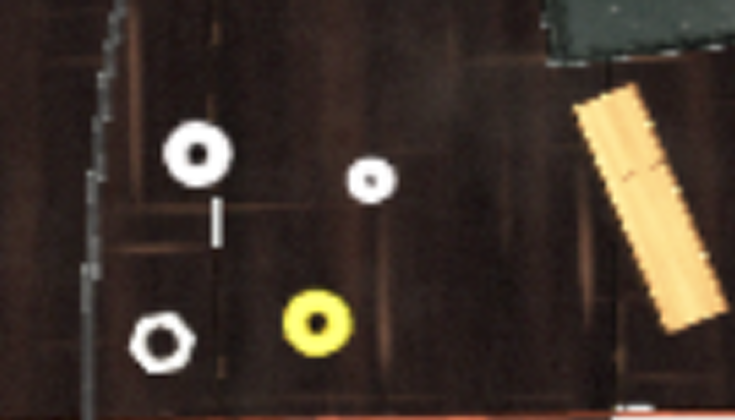

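The top picture (800x600) shows the jig at (287,253), with its open front facing the robot. The large_bushing candidates are the steel ring at (386,314), the yellow ring at (420,362) and the hex nut at (376,367). I take the steel ring at (386,314), because it is round, steel and not yellow. The small bushing is at (436,321) and the blank at (515,328). The crop confirms this.

```bash
python3 - <<'E'
from h import *
T=cam("top")
k=.64
for n,u,z in [("L",(386,314),.03),("S",(436,321),.03),("blank",(515.5,328.5),.026),("b1",(504,297),.026),("b2",(529,361),.026),("jig holeL",(283,253),.0545),("base f",(286,311),.008),("base r",(288,196),.008)]:
  X=at(T,(u[0]*k,u[1]*k),z);print(n,X.round(4))
L=at(T,(386*k,314*k),.03);S=at(T,(436*k,321*k),.03)
m=(L+S)/2;m[2]=.24;print(m,shift(m-[.0,0,0]))
E
```

```text
L [ 0.5201 -0.0447  0.03  ]
S [ 0.5056 -0.1371  0.03  ]
blank [ 0.4893 -0.2845  0.026 ]
b1 [ 0.5482 -0.2646  0.026 ]
b2 [ 0.4288 -0.3079  0.026 ]
jig holeL [0.6342 0.1418 0.0545]
base f [0.5298 0.1442 0.008 ]
base r [0.7486 0.1386 0.008 ]
[ 0.51284565 -0.09092516  0.24      ] [-0.6783 -0.6176  0.0217]
```

Call:
{"api": "arm_command", "payload": {"targets": [[-0.678, -0.618, 0.02, -0.0625, 0], [-0.678, -0.618, 0.02, -0.0625, 0], [-0.678, -0.618, 0.02, -0.0625, 0], [-0.678, -0.618, 0.02, -0.0625, 0], [-0.678, -0.618, 0.02, -0.0625, 0], [-0.678, -0.618, 0.02, -0.0625, 0], [-0.678, -0.618, 0.02, -0.0625, 0], [-0.678, -0.618, 0.02, -0.0625, 0], [-0.678, -0.618, 0.02, -0.0625, 0], [-0.678, -0.618, 0.02, -0.0625, 0], [-0.678, -0.618, 0.02, -0.0625, 0], [-0.678, -0.618, 0.02, -0.0625, 0], [-0.678, -0.618, 0.02, -0.0625, 0], [-0.678, -0.618, 0.02, -0.0625, 0], [-0.678, -0.618, 0.02, -0.0625, 0], [-0.678, -0.618, 0.02, -0.0625, 0], [-0.678, -0.618, 0.02, -0.0625, 0], [-0.678, -0.618, 0.02, -0.0625, 0]]}}

```text
clock: 3.25
ee_pos: [0.5122, -0.0897, 0.2414]
eef_rot: [-0.001, 1.0, 0.0, 0.0]
force: [-0.2, 0.6, 0.3]
gripper_width: 0.0854
gripper_force: 0.0
```

```bash
python3 - <<'E'
from h import *
p,r=tool();print(p,r.as_matrix().round(3),env.state()["force"])
W=cam("wrist");cv2.imwrite("pics/w1.png",W["img"]);print(ray(W,(0,0))[0])
for n in("large_bushing","small_bushing","handle_blank","large_hole","small_hole","stop_face","channel_mouth","jig"):
  for e in env.look_for(W,n)[:3]: print(n,np.round(e["extent"]),round(e["confidence"],2),at(W,e["extent"][:2],.03).round(4))
  for e in env.mark_of(W,n)[:3]: print("   mark",np.round(e["at"]),round(e["confidence"],2),at(W,e["at"],.0545 if "hole" in n else .008 if n in("stop_face","channel_mouth") else 0).round(4))
E
```

```text
[ 0.5121625  -0.08973904  0.24137778] [[-1.    -0.003  0.   ]
 [-0.003  1.     0.   ]
 [-0.     0.    -1.   ]] [-0.17546776  0.56475124  0.32736907]
[ 0.44598505 -0.09146418  0.35952562]
large_bushing [294. 175.  31.  30.] 0.89 [ 0.52   -0.0441  0.03  ]
large_bushing [239.  96.  31.  32.] 0.83 [ 0.4322 -0.1068  0.03  ]
   mark [241.  98.] 0.87 [ 0.4322 -0.1057  0.    ]
   mark [289. 171.] 0.77 [ 0.5218 -0.0455  0.    ]
small_bushing [213. 165.  25.  24.] 0.82 [ 0.5087 -0.1366  0.03  ]
   mark [214. 159.] 0.64 [ 0.5076 -0.1391  0.    ]
   mark [289. 173.] 0.54 [ 0.5239 -0.0465  0.    ]
handle_blank [104. 152.  64.  97.] 0.68 [ 0.4906 -0.2725  0.03  ]
handle_blank [295. 175.  34.  32.] 0.52 [ 0.5202 -0.0428  0.03  ]
large_hole [416. 228.  74. 102.] 0.81 [0.591  0.1297 0.03  ]
   mark [428. 266.] 0.98 [0.6367 0.1455 0.0545]
small_hole [416. 230.  80.  97.] 0.96 [0.5944 0.1294 0.03  ]
   mark [418. 296.] 0.84 [0.6865 0.1439 0.0545]
stop_face [419. 228.  79. 100.] 0.66 [0.5903 0.1337 0.03  ]
channel_mouth [419. 226.  75. 101.] 0.67 [0.5877 0.1329 0.03  ]
   mark [419. 238.] 0.58 [0.6159 0.1526 0.008 ]
jig [418. 226.  72. 103.] 0.78 [0.5876 0.1307 0.03  ]
jig [186. 273.  29.  78.] 0.73 [ 0.6512 -0.1784  0.03  ]
   mark [412. 241.] 0.8 [0.6246 0.1458 0.    ]
```

View pics/w1.png

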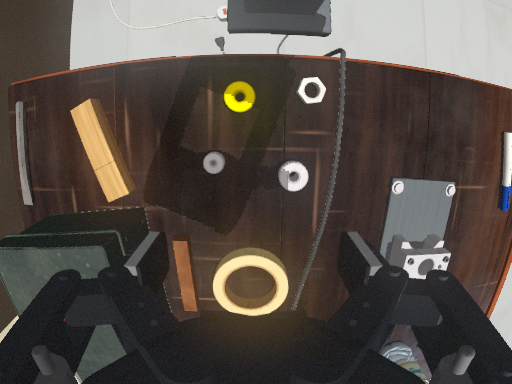

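The wrist picture shows the large bushing at (294,175), the small one at (213,165), the yellow decoy at (239,96) and the jig holes near (428,266). I'll centre the large bushing by squeezing it at two yaws, 90° apart.

Call:
{"api": "arm_command", "payload": {"targets": [[-0.0104, 0.061, 0.1, 0.25, 0], [-0.0104, 0.061, 0.15, 0.25, 0], [-0.0104, 0.061, 0.16, 0.25, 60], [-0.0104, 0.061, 0.16, 0.25, 60], [-0.0104, 0.061, 0.16, 0.25, 60], [-0.0104, 0.061, 0.16, 0.25, 60], [-0.0104, 0.061, 0.16, 0.25, 60], [-0.0104, 0.061, 0.16, 0.25, 60], [-0.0104, 0.061, 0.16, 0.25, 60], [-0.0104, 0.061, 0.16, 0.25, 60], [-0.0104, 0.061, 0.16, 0.25, 60], [-0.0104, 0.061, 0.22, 0.25, 60], [-0.0104, 0.061, 0.266, 0.25, 60], [-0.0104, 0.061, 0.266, 0.25, 60], [-0.0104, 0.061, 0.266, 0.25, 60], [-0.0104, 0.061, 0.266, 0.25, 255], [-0.0104, 0.061, 0.266, 0.25, 255], [-0.0104, 0.061, 0.266, 0.25, 255], [-0.0104, 0.061, 0.266, 0.25, 255], [-0.0104, 0.061, 0.266, 0.25, 255]], "newtons": 20}}

```text
clock: 6.1
ee_pos: [0.5219, -0.0458, 0.0439]
eef_rot: [0.707, 0.707, 0.001, 0.002]
force: [-1.2, -0.0, 8.1]
gripper_width: 0.0335
gripper_force: 19.4
```

Call:
{"api": "arm_command", "payload": {"targets": [[0, 0, 0, 0, 95], [0, 0, 0, 0, 95], [0, 0, 0, 0, 95], [0, 0, 0, -0.25, 95], [0, 0, 0, -0.25, 95], [0, 0, 0, -0.25, 95], [0, 0, 0, -0.25, 95], [0, 0, 0, -0.25, 95], [0, 0, 0, -0.25, 95], [0, 0, 0, -0.25, 95], [0, 0, 0, -0.25, 95], [0, 0, 0, -0.25, 95], [0, 0, 0, -0.25, 95], [0, 0, 0, -0.25, 95], [0, 0, 0, -0.25, 95], [0, 0, 0, -0.25, 255], [0, 0, 0, -0.25, 255], [0, 0, 0, -0.25, 255], [0, 0, 0, -0.25, 255], [0, 0, 0, -0.25, 255]], "newtons": 30}}

```text
clock: 8.1
ee_pos: [0.5203, -0.0454, 0.0419]
eef_rot: [-0.0, 1.0, -0.0, 0.0]
force: [-0.6, 0.7, 2.2]
gripper_width: 0.0325
gripper_force: 29.7
```

```bash
python3 - <<'E'
from h import *
p,r=tool();print(p,r.as_matrix().round(3),env.state()["force"])
for n in("top","side"):
  W=cam(n)
  for q in("large_hole","small_hole","channel_mouth","stop_face"):
    for e in env.mark_of(W,q)[:2]: print(n,q,np.round(e["at"],1),round(e["confidence"],2),at(W,e["at"],.0545 if "hole" in q else .008).round(4))
E
```

```text
[ 0.52034368 -0.04539147  0.04190876] [[-1.    -0.001  0.   ]
 [-0.001  1.    -0.   ]
 [-0.    -0.    -1.   ]] [-0.64889584  0.65854498  2.16714594]
top large_hole [180.8 159.6] 0.64 [0.6409 0.1427 0.0545]
top small_hole [182.3 149. ] 0.74 [0.6714 0.1381 0.0545]
top channel_mouth [180.5 169.5] 0.83 [0.6173 0.151  0.008 ]
top channel_mouth [278.7 204.8] 0.47 [ 0.5081 -0.1371  0.008 ]
top stop_face [185.4 144.6] 0.96 [0.6912 0.1359 0.008 ]
side large_hole [207.1 225.8] 0.75 [0.6394 0.1568 0.0545]
side small_hole [192.5 219.9] 0.57 [0.6783 0.1344 0.0545]
side channel_mouth [217.9 242.4] 0.64 [0.6187 0.1467 0.008 ]
side stop_face [187.8 241.1] 0.75 [0.6874 0.1505 0.008 ]
```

Call:
{"api": "arm_command", "payload": {"targets": [[0, 0, -0.06, 0, 255], [0, 0, -0.12, 0, 255], [0, 0, -0.18, 0, 255], [-0.04, 0.04, -0.21, 0, 255], [-0.24, 0.25, -0.21, 0, 255], [-0.24, 0.25, -0.21, 0, 255], [-0.24, 0.25, -0.21, 0, 255], [-0.24, 0.25, -0.21, 0, 255], [-0.24, 0.25, -0.21, 0, 255], [-0.24, 0.25, -0.21, 0, 255], [-0.24, 0.25, -0.21, 0, 255], [-0.24, 0.25, -0.21, 0, 255], [-0.24, 0.25, -0.21, 0, 255]]}}

```text
clock: 9.9
ee_pos: [0.6996, 0.1412, 0.1994]
eef_rot: [0.0, 1.0, -0.0, -0.0]
force: [0.2, 0.5, -0.1]
gripper_width: 0.0324
gripper_force: 30.3
```

```bash
python3 - <<'E'
from h import *
p,r=tool();print(p,r.as_matrix().round(4),env.state()["force"],env.state()["gripper_width"])
W=cam("wrist");print(ray(W,(0,0))[0])
np.save("w2.npy",W,allow_pickle=True)
for q,z in dict(large_hole=.0545,small_hole=.0545,channel_mouth=.008,stop_face=.008,jig=0).items():
    for e in env.mark_of(W,q)[:2]: print(q,np.round(e["at"],1),round(e["confidence"],2),at(W,e["at"],z).round(4))
print(proj(W,[.638,.1435,.0545]),proj(W,[.677,.1435,.0545]))
c=W["img"]; cv2.imwrite("pics/w2.png",np.hstack([cv2.resize(c,(512,384))]))
u=proj(W,[.65,.1435,.0545]).astype(int);k=c[max(0,u[1]-60):u[1]+60,max(0,u[0]-70):u[0]+70]
print(u);cv2.imwrite("pics/w2c.png",cv2.resize(k,None,fx=5,fy=5,interpolation=cv2.INTER_CUBIC))
E
```

```text
[0.69960758 0.14115326 0.19938621] [[-1.e+00  4.e-04 -3.e-04]
 [ 4.e-04  1.e+00 -1.e-04]
 [ 3.e-04 -1.e-04 -1.e+00]] [ 0.18342777  0.4893916  -0.09232851] 0.03242970168081837
[0.63347534 0.1396661  0.31757188]
large_hole [257.7 112.9] 0.77 [0.6369 0.144  0.0545]
small_hole [251.7 162.1] 0.73 [0.681  0.1388 0.0545]
channel_mouth [259.5  93.6] 0.73 [0.6174 0.1466 0.008 ]
stop_face [253.1 164. ] 0.75 [0.6914 0.1401 0.008 ]
jig [259.5 103.5] 0.68 [0.6276 0.1468 0.    ]
[257.09094103 114.1271278 ] [256.96501861 157.75965136]
[257 127]
```

View pics/w2c.png

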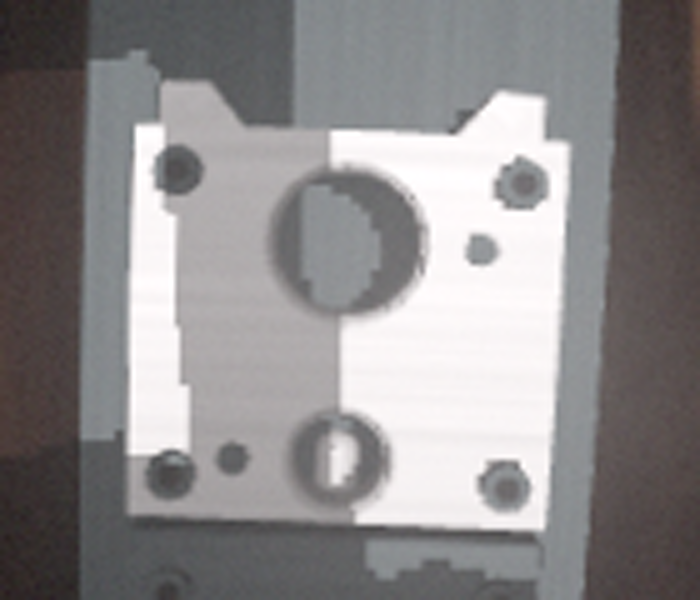

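The crop (origin 187,67; scale 5) shows the bores at (348,241) and (339,458). The plate corners are at (135,124), (569,143), (128,517) and (547,530).

```bash
python3 - <<'E'
from h import *
W=np.load("w2.npy",allow_pickle=True).item()
f=lambda u,v:at(W,((u+.5)/5-.5+187,(v+.5)/5-.5+67),.0545)[:2]
P=np.array([f(348,241),f(339,458),f(135,124),f(569,143),f(128,517),f(547,530)])
M=np.array([[10,0],[49,0],[-10,38],[-10,-38],[60,38],[60,-38]])/1000
# try which side y: image right vs world y
if (P[3]-P[2])[1]>0: M[2:,1]*=-1
print(P.round(4))
A=M-M.mean(0);B=P-P.mean(0);th=np.arctan2((A[:,0]*B[:,1]-A[:,1]*B[:,0]).sum(),(A*B).sum())
Q=np.array([[np.cos(th),-np.sin(th)],[np.sin(th),np.cos(th)]]);t=P.mean(0)-Q@M.mean(0)
print("yaw deg",np.degrees(th),"origin",t,"resid mm",((P-(M@Q.T+t))*1e3).round(1).tolist())
for x in(10,49,60): print(x,(Q@[x/1000,0]+t).round(4))
E
```

```text
[[0.6386 0.1427]
 [0.6774 0.1412]
 [0.6174 0.1054]
 [0.6205 0.1816]
 [0.6881 0.1029]
 [0.6905 0.1792]]
yaw deg -2.0471532615426296 origin [0.62894386 0.1430993 ] resid mm [[-0.3, -0.0], [-0.5, -0.1], [-0.2, -0.1], [0.2, 0.1], [0.6, -0.1], [0.2, 0.2]]
10 [0.6389 0.1427]
49 [0.6779 0.1413]
60 [0.6889 0.141 ]
```

```bash
python3 - <<'E'
from h import *
W=np.load("w2.npy",allow_pickle=True).item()
u=proj(W,[.6996,.1412,.1874]);print(u,proj(W,[.6996-.017,.1412,.1874]),proj(W,[.6996-.017,.1412,.1734]),proj(W,[.6996-.012,.1412,.1574]))
i=u.astype(int);o=(i[0]-60,max(0,i[1]-70));print(o)
k=W["img"][o[1]:i[1]+40,o[0]:o[0]+120];cv2.imwrite("pics/w2d.png",cv2.resize(k,None,fx=5,fy=5,interpolation=cv2.INTER_CUBIC))
E
```

```text
[255.77382682 248.74822858] [255.92908896 216.29638546] [255.64817702 206.64594126] [255.35153081 205.89386277]
(np.int64(195), np.int64(178))
```

View pics/w2d.png

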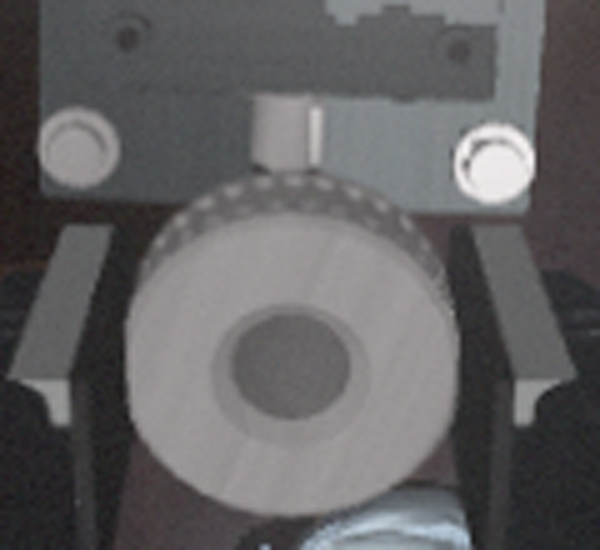

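Call:
{"api": "arm_command", "payload": {"targets": [[0.0827, 0.0044, 0, 0.0057, 255], [0.0827, 0.0044, 0, 0.0057, 255], [0.0827, 0.0044, 0.06, 0.0057, 255], [0.0827, 0.0044, 0.11, 0.0057, 255], [0.0827, 0.0044, 0.126, 0.0057, 255], [0.0827, 0.0044, 0.13, 0.0057, 255], [0.0827, 0.0044, 0.135, 0.0057, 255], [0.0827, 0.0044, 0.138, 0.0057, 255], [0.0827, 0.0044, 0.141, 0.0057, 255], [0.0827, 0.0044, 0.141, 0.0057, 255]]}}

```text
clock: 11.2
ee_pos: [0.6386, 0.1456, 0.0944]
eef_rot: [0.017, 1.0, 0.0, 0.001]
force: [-0.1, 0.3, -1.4]
gripper_width: 0.0327
gripper_force: 30.2
```

Call:
{"api": "arm_command", "payload": {"targets": [[0, 0, 0.003, 0, 255], [0, 0, 0.006, 0, 255], [0, 0, 0.009, 0, 255], [0, 0, 0.009, 0, 255]]}}

```text
clock: 11.6
ee_pos: [0.6377, 0.1449, 0.0863]
eef_rot: [0.018, 1.0, -0.0, -0.001]
force: [-1.9, -4.2, 0.7]
gripper_width: 0.0327
gripper_force: 30.4
```

Call:
{"api": "arm_command", "payload": {"targets": [[0.0006, -0.0012, 0, 0, 255], [0.0006, -0.0012, 0.003, 0, 255], [0.0006, -0.0012, 0.006, 0, 255], [0.0006, -0.0012, 0.0085, 0, 255], [0.0006, -0.0012, 0.0085, 0, 255]]}}

```text
clock: 12.1
ee_pos: [0.6376, 0.1448, 0.0806]
eef_rot: [0.017, 1.0, 0.0, -0.0]
force: [-2.9, -1.0, 4.1]
gripper_width: 0.0327
gripper_force: 30.5
```

Call:
{"api": "arm_command", "payload": {"targets": [[0, 0, 0, 0, 60], [0, 0, 0, 0, 60], [0, 0, 0, 0, 60], [0, 0, -0.05, 0, 60], [0, 0, -0.1, 0, 60], [0, 0, -0.16, 0, 60]]}}

```text
clock: 12.7
ee_pos: [0.6367, 0.1448, 0.2002]
eef_rot: [0.017, 1.0, 0.0, -0.001]
force: [1.1, -0.5, 0.3]
gripper_width: 0.065
gripper_force: 0.0
```

```bash
python3 - <<'E'
from h import *
p,r=tool();print(p)
W=cam("wrist");np.save("w3.npy",W,allow_pickle=True)
u=proj(W,[.6386,.144,.0685]);i=u.astype(int);o=(max(0,i[0]-60),max(0,i[1]-50));print(u,o,proj(W,[.6776,.1424,.0545]))
k=W["img"][o[1]:i[1]+70,o[0]:o[0]+120];cv2.imwrite("pics/w3.png",cv2.resize(k,None,fx=5,fy=5,interpolation=cv2.INTER_CUBIC))
E
```

```text
[0.63671653 0.14475088 0.20018263]
[253.50696982 188.38413517] (np.int64(193), np.int64(138)) [253.14048027 223.98235288]
```

View pics/w3.png

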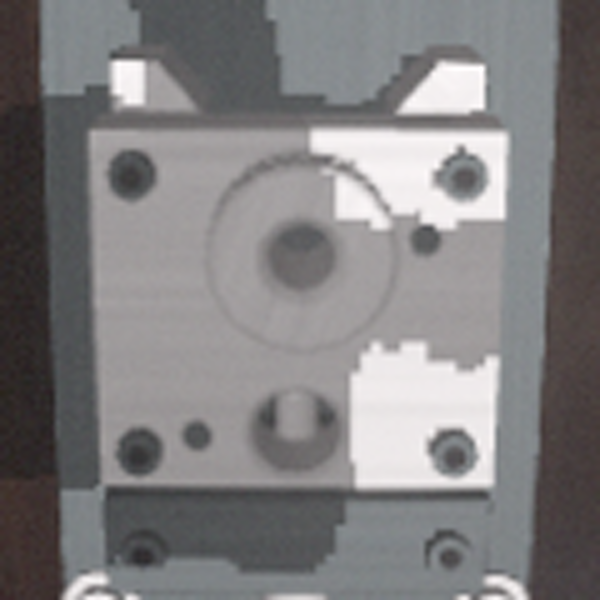

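The large bushing is seated with its head at (302,258), and the small bore at (296,430) is still open. Next is the small bushing.

Call:
{"api": "arm_command", "payload": {"targets": [[0.1587, -0.3813, 0, 0.25, 60], [0.1587, -0.3813, 0, 0.25, 60], [0.1587, -0.3813, 0, 0.25, 60], [0.1587, -0.3813, 0, 0.25, 60], [0.1587, -0.3813, 0, 0.25, 60], [0.1587, -0.3813, 0, 0.25, 60], [0.1587, -0.3813, 0.06, 0.25, 60], [0.1587, -0.3813, 0.12, 0.25, 60], [0.1587, -0.3813, 0.14, 0.25, 60], [0.1587, -0.3813, 0.14, 0.25, 60], [0.1587, -0.3813, 0.16, 0.25, 60], [0.1587, -0.3813, 0.19, 0.25, 60], [0.1587, -0.3813, 0.211, 0.25, 60], [0.1587, -0.3813, 0.211, 0.25, 60], [0.1587, -0.3813, 0.211, 0.25, 255], [0.1587, -0.3813, 0.211, 0.25, 255], [0.1587, -0.3813, 0.211, 0.25, 255], [0.1587, -0.3813, 0.211, 0.25, 255], [0.1587, -0.3813, 0.211, 0.25, 255], [0.1587, -0.3813, 0.211, 0.25, 255]], "newtons": 20}}

```text
clock: 14.75
ee_pos: [0.5096, -0.1374, 0.0431]
eef_rot: [0.719, 0.695, 0.0, 0.001]
force: [0.6, 0.2, 6.3]
gripper_width: 0.0234
gripper_force: 19.5
```

Call:
{"api": "arm_command", "payload": {"targets": [[0, 0, 0, 0, 110], [0, 0, 0, 0, 110], [0, 0, 0, 0, 110], [0, 0, 0, -0.25, 110], [0, 0, 0, -0.25, 110], [0, 0, 0, -0.25, 110], [0, 0, 0, -0.25, 110], [0, 0, 0, -0.25, 110], [0, 0, 0, -0.25, 110], [0, 0, 0, -0.25, 110], [0, 0, 0, -0.25, 110], [0, 0, 0, -0.25, 110], [0, 0, 0, -0.25, 110], [0, 0, 0, -0.25, 110], [0, 0, 0, -0.25, 110], [0, 0, 0, -0.25, 255], [0, 0, 0, -0.25, 255], [0, 0, 0, -0.25, 255], [0, 0, 0, -0.25, 255], [0, 0, 0, -0.25, 255]], "newtons": 30}}

```text
clock: 16.75
ee_pos: [0.5086, -0.137, 0.0421]
eef_rot: [0.018, 1.0, -0.0, -0.0]
force: [-0.4, -0.4, 0.4]
gripper_width: 0.0227
gripper_force: 29.3
```

Call:
{"api": "arm_command", "payload": {"targets": [[0, 0, -0.06, 0, 255], [0, 0, -0.12, 0, 255], [-0.2107, 0.3809, -0.13, 0, 255], [-0.2107, 0.3809, -0.13, 0, 255], [-0.2107, 0.3809, -0.13, 0, 255], [-0.2107, 0.3809, -0.13, 0, 255], [-0.2107, 0.3809, -0.13, 0, 255], [-0.2107, 0.3809, -0.13, 0, 255], [-0.2107, 0.3809, -0.13, 0, 255], [-0.2107, 0.3809, -0.13, 0, 255], [-0.2107, 0.3809, -0.13, 0, 255], [-0.2107, 0.3809, -0.1, 0, 255], [-0.2107, 0.3809, -0.085, 0, 255], [-0.2107, 0.3809, -0.078, 0, 255], [-0.2107, 0.3809, -0.073, 0, 255], [-0.2107, 0.3809, -0.07, 0, 255], [-0.2107, 0.3809, -0.067, 0, 255], [-0.2107, 0.3809, -0.067, 0, 255]]}}

```text
clock: 18.55
ee_pos: [0.6772, 0.1428, 0.093]
eef_rot: [0.018, 1.0, -0.0, 0.001]
force: [-0.1, -2.2, -0.5]
gripper_width: 0.0227
gripper_force: 29.8
```

Call:
{"api": "arm_command", "payload": {"targets": [[0, -0.0006, 0.003, 0, 255], [0, -0.0006, 0.006, 0, 255], [0, -0.0006, 0.009, 0, 255], [0, -0.0006, 0.009, 0, 255]]}}

```text
clock: 18.95
ee_pos: [0.6779, 0.142, 0.0862]
eef_rot: [0.018, 1.0, -0.0, 0.002]
force: [6.0, -3.3, 1.2]
gripper_width: 0.0222
gripper_force: 29.8
```

Call:
{"api": "arm_command", "payload": {"targets": [[-0.0012, -0.0008, 0, 0, 255], [-0.0012, -0.0008, 0.003, 0, 255], [-0.0012, -0.0008, 0.006, 0, 255], [-0.0012, -0.0008, 0.0085, 0, 255], [-0.0012, -0.0008, 0.0085, 0, 255]]}}

```text
clock: 19.45
ee_pos: [0.6785, 0.1418, 0.081]
eef_rot: [0.017, 1.0, -0.0, 0.001]
force: [2.4, -1.9, 9.4]
gripper_width: 0.0224
gripper_force: 30.3
```

Call:
{"api": "arm_command", "payload": {"targets": [[0, 0, 0, 0, 90], [0, 0, 0, 0, 90], [0, 0, 0, 0, 90], [0, 0, -0.05, 0, 60], [0, 0, -0.1, 0, 60], [0, 0, -0.16, 0, 60]]}}

```text
clock: 20.05
ee_pos: [0.6757, 0.1421, 0.198]
eef_rot: [0.017, 1.0, -0.0, -0.003]
force: [1.7, -0.1, 0.0]
gripper_width: 0.0652
gripper_force: 0.0
```

```bash
python3 - <<'E'
from h import *
p,r=tool();print(p)
W=cam("wrist")
u=proj(W,[.655,.143,.0685]);i=u.astype(int);o=(max(0,i[0]-60),max(0,i[1]-50));print(u,o)
k=W["img"][o[1]:i[1]+70,o[0]:o[0]+120];k=cv2.resize(k,None,fx=4,fy=4,interpolation=cv2.INTER_CUBIC)
S=cam("side");v=proj(S,[.655,.143,.06]).astype(int)
s=cv2.resize(S["img"][v[1]-35:v[1]+35,v[0]-45:v[0]+45],None,fx=3.5,fy=3.5,interpolation=cv2.INTER_CUBIC)
c=np.zeros((max(k.shape[0],s.shape[0]),k.shape[1]+s.shape[1],3),np.uint8);c[:k.shape[0],:k.shape[1]]=k;c[:s.shape[0],k.shape[1]:]=s
print(c.shape);cv2.imwrite("pics/w4.png",c)
X=[.44,-.30,.22];print(shift(X))
E
```

```text
[0.67570131 0.1421042  0.19799354]
[254.60094176 163.55911612] (np.int64(194), np.int64(113))
(480, 795, 3)
[ 0.3005 -0.6007 -0.0212]
```

View pics/w4.png

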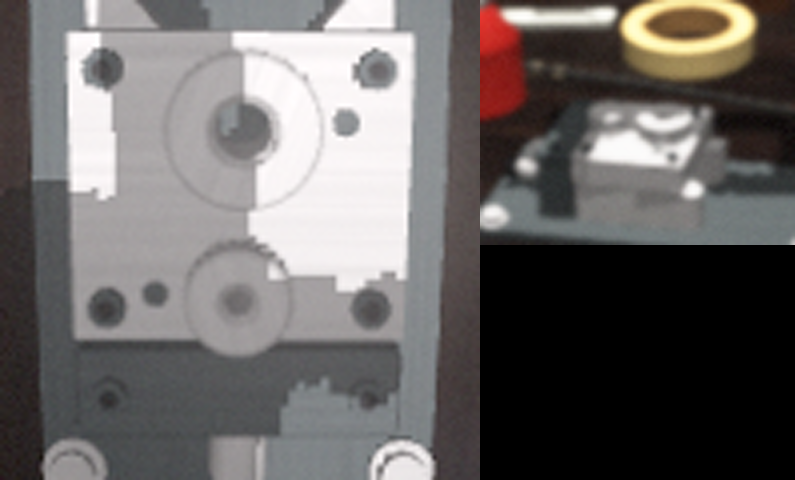

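Both bushings are down. The large head is at (244,130) and the small head at (238,300). Next is the blank.

Call:
{"api": "arm_command", "payload": {"targets": [[0.281, -0.5966, -0.03, -0.061, 0], [0.281, -0.5966, -0.03, -0.061, 0], [0.281, -0.5966, -0.03, -0.061, 0], [0.281, -0.5966, -0.03, -0.061, 0], [0.281, -0.5966, -0.03, -0.061, 0], [0.281, -0.5966, -0.03, -0.061, 0], [0.281, -0.5966, -0.03, -0.061, 0], [0.281, -0.5966, -0.03, -0.061, 0], [0.281, -0.5966, -0.03, -0.061, 0], [0.281, -0.5966, -0.03, -0.061, 0], [0.281, -0.5966, -0.03, -0.061, 0], [0.281, -0.5966, -0.03, -0.061, 0], [0.281, -0.5966, -0.03, -0.061, 0], [0.281, -0.5966, -0.03, -0.061, 0]]}}

```text
clock: 21.55
ee_pos: [0.4517, -0.2963, 0.2213]
eef_rot: [-0.174, 0.985, 0.0, -0.0]
force: [0.4, -0.0, -0.8]
gripper_width: 0.0853
gripper_force: 0.0
```

```bash
python3 - <<'E'
from h import *
p,r=tool();print(p,r.as_matrix()[:2,:2].round(4).tolist())
W=cam("wrist");cv2.imwrite("pics/w5.png",W["img"])
print(ray(W,(0,0))[0])
hsv=cv2.cvtColor(W["img"],cv2.COLOR_BGR2HSV)
m=cv2.inRange(hsv,(12,70,80),(28,255,255))
m=cv2.morphologyEx(m,cv2.MORPH_OPEN,np.ones((3,3)))
m=cv2.morphologyEx(m,cv2.MORPH_CLOSE,np.ones((7,7)))
for c in cv2.findContours(m,0,1)[0]:
  if cv2.contourArea(c)>1200:
    G=np.array([at(W,q[0].astype(float),.026)[:2]*1000 for q in c],np.float32)
    print(cv2.boundingRect(c),cv2.minAreaRect(G))
for n in("handle_blank",):
  for e in env.look_for(W,n)[:3]: print(e["extent"],e["confidence"])
E
```

```text
[ 0.45174436 -0.29633691  0.22134607] [[-0.9392, -0.3434], [-0.3434, 0.9392]]
[ 0.38967577 -0.3207996   0.33951431]
(235, 145, 35, 114) ((488.1782531738281, -284.2348937988281), (133.74407958984375, 36.03543472290039), 21.073278427124023)
[253.3, 201.4, 34.7, 108.0] 0.94
```

View pics/w5.png

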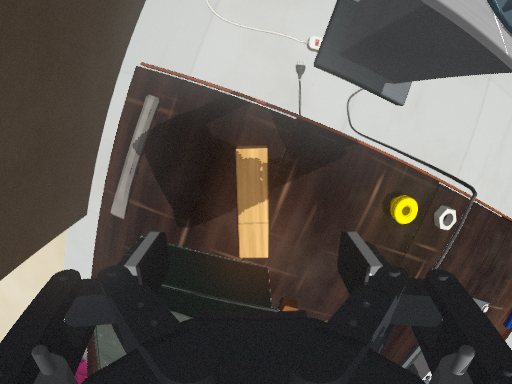

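The wrist picture shows the blank at (253,201), upright along tool x. The toolbox edge is at row 250, clear of the rear end where I'll grasp.

Call:
{"api": "arm_command", "payload": {"targets": [[0, -0.0025, 0.06, -0.0028, 0], [0, -0.0025, 0.12, -0.0028, 0], [0, -0.0025, 0.18, -0.0028, 0], [0, -0.0025, 0.23, -0.0028, 0], [0, -0.0025, 0.2565, -0.0028, 0], [0, -0.0025, 0.2565, -0.0028, 0], [0, -0.0025, 0.2565, -0.0028, 255], [0, -0.0025, 0.2565, -0.0028, 255], [0, -0.0025, 0.2565, -0.0028, 255], [0, -0.0025, 0.2565, -0.0028, 255], [0, -0.0025, 0.2565, -0.0028, 255], [0, -0.0025, 0.2565, -0.0028, 255], [0, -0.0025, 0.2565, -0.0028, 255]], "newtons": 60}}

```text
clock: 22.95
ee_pos: [0.453, -0.3007, 0.0313]
eef_rot: [-0.182, 0.983, -0.001, 0.001]
force: [-0.2, 1.6, 8.0]
gripper_width: 0.0327
gripper_force: 60.2
```

Call:
{"api": "arm_command", "payload": {"targets": [[0, 0, -0.03, 0, 255], [0, 0, -0.08, 0, 255], [0, 0, -0.118, 0, 255], [-0.2529, 0.5457, -0.118, 0.064, 255], [-0.2529, 0.5457, -0.118, 0.064, 255], [-0.2529, 0.5457, -0.118, 0.064, 255], [-0.2529, 0.5457, -0.118, 0.064, 255], [-0.2529, 0.5457, -0.118, 0.064, 255], [-0.2529, 0.5457, -0.118, 0.064, 255], [-0.2529, 0.5457, -0.118, 0.064, 255], [-0.2529, 0.5457, -0.118, 0.064, 255], [-0.2529, 0.5457, -0.118, 0.064, 255], [-0.2529, 0.5457, -0.118, 0.064, 255], [-0.2529, 0.5457, -0.118, 0.064, 255], [-0.2529, 0.5457, -0.118, 0.064, 255], [-0.2529, 0.5457, -0.118, 0.064, 255]]}}

```text
clock: 24.55
ee_pos: [0.4826, 0.149, 0.118]
eef_rot: [0.019, 1.0, -0.0, -0.0]
force: [0.1, -0.2, -1.5]
gripper_width: 0.0329
gripper_force: 61.0
```

```bash
python3 - <<'E'
from h import *
p,r=tool();print(p,r.as_matrix()[:,0].round(4).tolist(),env.state()["gripper_width"],env.state()["force"])
W=cam("wrist");cv2.imwrite("pics/w6.png",W["img"])
hsv=cv2.cvtColor(W["img"],cv2.COLOR_BGR2HSV)
m=cv2.inRange(hsv,(12,70,60),(28,255,255))
m=cv2.morphologyEx(m,cv2.MORPH_CLOSE,np.ones((7,7)))
for c in cv2.findContours(m,0,1)[0]:
  if cv2.contourArea(c)>1200:
    G=np.array([at(W,q[0].astype(float),p[2]-.0313+.026)[:2]*1000 for q in c],np.float32)
    print(cv2.boundingRect(c),cv2.minAreaRect(G),G.min(0),G.max(0))
for q,z in dict(large_hole=.0685,channel_mouth=.008).items():
    for e in env.mark_of(W,q)[:2]: print(q,np.round(e["at"],1),round(e["confidence"],2),at(W,e["at"],z).round(4))
E
```

```text
[0.4826223  0.1489878  0.11796404] [-0.9993, 0.0382, 0.0] 0.032891087797122645 [ 0.08923857 -0.22285118 -1.46692972]
(215, 93, 190, 223) ((468.350341796875, 167.74609375), (82.16287231445312, 109.57977294921875), 26.435956954956055) [409.82098 129.69691] [519.09125 224.7544 ]
(0, 82, 108, 265) ((493.95556640625, 19.660476684570312), (91.49858093261719, 197.4516143798828), 67.75247955322266) [385.7051   -52.915207] [574.63293  75.11015]
```

View pics/w6.png

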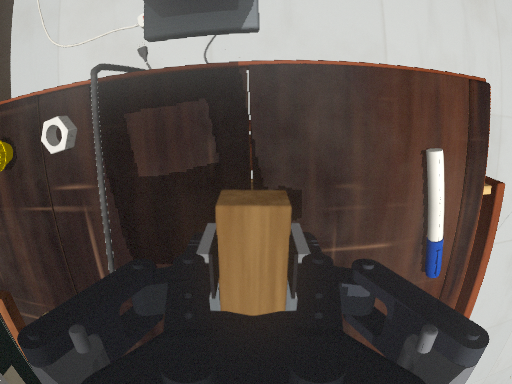

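The blank is held straight, with its rear edge at row 200, columns 217–291. Now lower it to the bed.

Call:
{"api": "arm_command", "payload": {"targets": [[0, 0, 0.05, 0, 255], [0, 0, 0.085, 0, 255], [0, 0, 0.098, 0, 255], [0, 0, 0.103, 0, 255], [0, 0, 0.103, 0, 255]]}}

```text
clock: 25.2
ee_pos: [0.483, 0.1501, 0.0411]
eef_rot: [0.018, 1.0, 0.0, 0.0]
force: [-0.5, 0.3, -1.4]
gripper_width: 0.0324
gripper_force: 61.1
```

```bash
python3 - <<'E'
from h import *
p,r=tool();print(p,env.state()["force"])
S=cam("side")
hsv=cv2.cvtColor(S["img"],cv2.COLOR_BGR2HSV)
A=proj(S,[.5,.15,.02]).astype(int);
a,b,c,d=A[1]-50,A[1]+50,A[0]-110,A[0]+30
k=cv2.resize(S["img"][a:b,c:d],None,fx=5,fy=5,interpolation=cv2.INTER_CUBIC);cv2.imwrite("pics/s7.png",k);print(a,c)
E
```

```text
[0.48303853 0.15011255 0.04109411] [-0.48662424  0.34106939 -1.41854915]
192 160
```

View pics/s7.png

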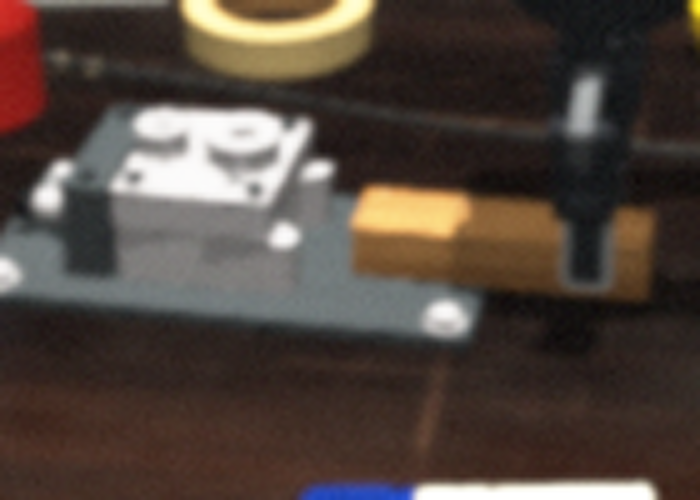

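The side picture shows the blank level over the bed. Its front is at (352,240), about 10 mm short of the lips. I'll advance it gently.

Call:
{"api": "arm_command", "payload": {"targets": [[-0.01, -0.0008, 0.001, 0, 255], [-0.025, -0.0008, 0.001, 0, 255], [-0.04, -0.0008, 0.001, 0, 255], [-0.05, -0.0008, 0.001, 0, 255], [-0.06, -0.0008, 0.001, 0, 255], [-0.06, -0.0008, 0.001, 0, 255]]}}

```text
clock: 25.85
ee_pos: [0.5288, 0.1481, 0.0401]
eef_rot: [0.018, 1.0, 0.0, 0.001]
force: [-0.1, -0.2, -2.2]
gripper_width: 0.0329
gripper_force: 61.1
```

Call:
{"api": "arm_command", "payload": {"targets": [[-0.01, 0, 0, 0, 255], [-0.02, 0, 0, 0, 255], [-0.03, 0, 0, 0, 255], [-0.04, 0, 0, 0, 255], [-0.046, 0, 0, 0, 255], [-0.046, 0, 0, 0, 255]]}}

```text
clock: 26.45
ee_pos: [0.5627, 0.1468, 0.0399]
eef_rot: [0.018, 1.0, -0.0, 0.0]
force: [0.7, -0.2, -0.3]
gripper_width: 0.0326
gripper_force: 61.1
```

Call:
{"api": "arm_command", "payload": {"targets": [[-0.006, 0, 0, 0, 255], [-0.012, 0, 0, 0, 255], [-0.017, 0, 0, 0, 255], [-0.02, 0, 0, 0, 255], [-0.02, 0, 0, 0, 255]]}}

```text
clock: 26.95
ee_pos: [0.5759, 0.1465, 0.0395]
eef_rot: [0.018, 1.0, -0.0, -0.001]
force: [-4.9, 1.0, 1.6]
gripper_width: 0.0327
gripper_force: 61.5
```

Call:
{"api": "arm_command", "payload": {"targets": [[-0.003, 0, 0, 0, 255], [-0.006, 0, 0, 0, 255], [-0.009, 0, 0, 0, 255], [-0.009, 0, 0, 0, 255], [-0.009, 0, 0, 0, 255]]}}

```text
clock: 27.45
ee_pos: [0.5814, 0.1463, 0.0394]
eef_rot: [0.018, 1.0, -0.0, -0.003]
force: [-9.9, -0.5, 4.2]
gripper_width: 0.0325
gripper_force: 61.9
```

Call:
{"api": "arm_command", "payload": {"targets": [[-0.002, 0, 0, 0, 255], [-0.003, 0, 0, 0, 255], [-0.003, 0, 0, 0, 255], [-0.003, 0, 0, 0, 255]]}}

```text
clock: 27.85
ee_pos: [0.5829, 0.1462, 0.0394]
eef_rot: [0.018, 1.0, -0.0, -0.003]
force: [-12.6, 0.7, 7.7]
gripper_width: 0.0324
gripper_force: 62.1
```

Call:
{"api": "arm_command", "payload": {"targets": [[-0.001, 0, 0, 0, 255], [-0.002, 0, 0, 0, 255], [-0.003, 0, 0, 0, 255], [-0.003, 0, 0, 0, 255], [-0.003, 0, 0, 0, 255]]}}

```text
clock: 28.35
ee_pos: [0.5841, 0.1462, 0.0394]
eef_rot: [0.018, 1.0, -0.0, -0.005]
force: [-16.6, -1.0, 12.1]
gripper_width: 0.0327
gripper_force: 62.7
```

Call:
{"api": "arm_command", "payload": {"targets": [[0, 0, -0.001, 0, 255], [-0.001, 0, -0.001, 0, 255], [-0.002, 0, -0.001, 0, 255], [-0.003, 0, -0.001, 0, 255], [-0.003, 0, -0.001, 0, 255]]}}

```text
clock: 28.85
ee_pos: [0.5843, 0.1463, 0.0394]
eef_rot: [0.018, 1.0, -0.0, -0.007]
force: [-22.7, -0.8, 14.7]
gripper_width: 0.0326
gripper_force: 63.0
```

```bash
python3 - <<'E'
from h import *
p,r=tool();s=env.state();print(p,s["force"],s["wrist_torque"],r.as_matrix().round(4).tolist())
W=cam("wrist")
# rear top edge of the blank: brightness/hue profile down the tool-centre column
e0=np.array([p[0],p[1],0])
back=r.as_matrix()[:,0]
for d in(.0225,.0245,.0265): print(d,proj(W,p+back*d+np.array([0,0,-.0313+.026])).round(1),proj(W,p+back*d+np.array([0,0,-.0313])).round(1))
u=int(proj(W,p+back*.0245)[0])
h=cv2.cvtColor(W["img"],cv2.COLOR_BGR2HSV)
print([(v,*W["img"][v,u-10:u+10].mean(0).round().astype(int).tolist()) for v in range(180,222,2)])
T=cam("top");S=cam("side")
for q in("plunger","handle_blank","stop_face"):
  for c in(T,S):
    for e in env.mark_of(c,q)[:1]: print(q,c["name"],e["confidence"],at(c,e["at"],.021 if q=="plunger" else .008).round(4))
E
```

```text
[0.58425042 0.1462553  0.03936201] [-22.73808402  -0.79836998  14.68262745] [-0.11969803  3.08923607 -0.17888566] [[-0.9993, 0.0354, -0.0143], [0.0354, 0.9994, -0.0005], [0.0143, -0.001, -0.9999]]
0.0225 [256.1 210.1] [255.6 194.2]
0.0245 [256.1 205.8] [255.6 190.5]
0.0265 [256.1 201.5] [255.6 186.8]
[(180, 142, 140, 139), (182, 143, 140, 140), (184, 142, 140, 139), (186, 142, 140, 140), (188, 142, 140, 140), (190, 121, 137, 154), (192, 95, 132, 165), (194, 97, 134, 167), (196, 96, 132, 166), (198, 92, 131, 165), (200, 91, 129, 164), (202, 93, 132, 166), (204, 108, 155, 193), (206, 132, 189, 230), (208, 136, 195, 236), (210, 135, 195, 236), (212, 135, 195, 236), (214, 135, 195, 236), (216, 134, 195, 236), (218, 134, 195, 236), (220, 134, 195, 236)]Traceback (most recent call last):
  File "<stdin>", line 14, in <module>
ValueError: it knows: channel_mouth, cold_chisel, end_stop, handle_blank, jig, large_bushing, large_hole, marker, nut, small_bushing, small_hole, square_offcut, stop_face, tape_roll
```

Call:
{"api": "arm_command", "payload": {"targets": [[-0.0005, 0, 0, 0, 255], [-0.0005, 0, 0, 0, 255], [-0.0005, 0, 0, 0, 255], [-0.0005, 0, 0, 0, 255], [-0.0005, 0, 0, 0, 255], [-0.0005, 0, 0, 0, 255], [-0.0005, 0, 0, 0, 255], [-0.0005, 0, 0, 0, 255]]}}

```text
clock: 29.8
ee_pos: [0.5843, 0.1462, 0.0394]
eef_rot: [0.018, 1.0, -0.0, -0.007]
force: [-24.7, -1.3, 16.5]
gripper_width: 0.0327
gripper_force: 63.1
```

```bash
python3 -c "
from rig import env
print(env.hand_in())"
```

```text
the job is handed in; nothing more can be done
None
```

I handed the job in with both bushings seated in their own holes and the blank held against the stop buttons with about 25 N of push, at 29.8 s of the 72 s; no pass or fail result came back.

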